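Drilling jig: set the size slide, drop the drill plate on its pin, hold it down

TASK

A wood slip lies ready in the drilling jig: first pull the jig's red size-slide grip all the way out to its steel end stop. Then pick up the drill plate by its dark handle, set it between the jig's two dark cheeks with its bushes at the far end and riding on the tip of the locating pin, slide it a little towards you until it drops over the pin hidden beneath it, and press it down flush on the bed against its spring runners. The program finishes while still holding the plate pressed down, ready for drilling; leave everything else on the bench where it is.

Things in the scene. Friction and masses are not known exactly. Their poses are not given: they have to be found in the camera images.
- jig: Drilling jig, a fixed wooden bed 262 x 116 mm; bed top 24 mm above the bench. Origin under the bed at bench height, on its centre line; x runs along the bed away from the robot (bed from x -136 to +126 mm), z up. A groove at the robot's end holds the size slide; a steel end stop crosses that end (top 37 mm above the bench). The slip to drill lies sunk in a nest at the far end.
- jig_bed (a point): Point on the bed's top (24 mm above the bench) at x = -15 mm of the jig, axes as the jig's: the drill plate's origin lies here when it is finally in place. Two dark cheeks beside it, inner faces at y = +-50 mm, from x -86 to +126 mm, rise to 41 mm above the bench, inner top edges bevelled outward; the plate goes between them with 2 mm to spare either side.
- size_slide (a joint): Travel of the size slide in m: 0 pushed in, 0.045 pulled fully out against the end stop, moving along the jig's -x (towards the robot). Starts between 0 and 0.02. Stays where it is left; about 3 N of friction. The locating pin is carried by this slide.
- size_grip (a point): Middle of the red turned grip of the size slide, an upright round knob 23 mm in diameter, 60 mm above the bench; the straight part to take hold of reaches from 45 to 71 mm above the bench, its top is at 78 mm. Moves with the slide. Below it are a thinner brass neck and a brass collar that meets the end stop.
- pin_tip (a point): Top of the steel locating pin on the slide, 36 mm above the bench, 55 mm from the grip in the jig's +x. The pin is upright, 12 mm in diameter, the top 4 mm tapered to 7 mm. Slide fully out: pin at x = -57 mm of the jig. Set the plate down with its socket 8 to 16 mm beyond the pin in the jig's +x, so that its end rides on the tip; farther off it would sink to the runners and butt against the pin.
- drill_plate: Loose drill plate, a pale wooden board 150 x 96 x 20 mm, about 0.3 kg. Origin in its underside beneath the handle's middle; x along its length, board from x -62 to +88 mm. On top: two steel drill bushes at x +48 and +72 (6 mm proud), a brass cap at x -43 over the blind socket. In place its x points as the jig's. Underside above the bench: 36 mm on the pin's tip, 29 on the raised runners, 24 flush.
- plate_handle (a point): Grasp point in the middle of the drill plate's dark wooden handle, 28 mm above the board's top. The handle is a block 48 mm long (along the plate's x), 22 mm wide (y) and 42 mm high above the board's top, with rounded edges.
- plate_socket (a point): Centre of the mouth of the blind socket in the plate's underside that fits over the locating pin: 42 mm from the plate's origin in its -x; 14 mm long in x, 19 mm wide in y, 20 mm deep.
- lifter (a joint): How far the two sprung brass runners (158 mm long, at y = +-34 mm of the jig) are pressed down, in m: 0 raised (5 mm above the bed), 0.005 level with the bed (plate flush). About 6 N to start moving, 11 N when level; the plate's own weight gives 3 N.
- slip: The wood slip to be drilled, 103 x 46 x 10 mm, loose in the jig's nest. Origin in the middle of its underside. Is not to be touched.
- try_square: Try square with wooden stock, 168 x 100 x 16 mm, lying on the bench; to be left alone.
- pencil: Pencil, 168 x 28 x 6 mm, lying on the bench; to be left alone.
- bench_brush: Bristle brush, 44 x 131 x 34 mm, lying on the bench; to be left alone.
- sand_block: Hardwood sanding block, 64 x 84 x 30 mm, lying on the bench; to be left alone.
- next_slip: Another thin wood slip, 54 x 123 x 8 mm, lying on the bench; to be left alone.

How it is judged (in metres and radians):
On the way, in this order (a step that is already met when the one before it is completed fails the run):
1. the size slide stands against its end stop (value of joint size_slide above 0.0425 m), for 0.2 s.
2. the drill plate rides on the pin's tip between the cheeks, its socket still short of the pin (horizontal distance between plate_socket and pin_tip between 0.005 and 0.02 m and height (world z) of plate_socket between 0.033 and 0.0395 m and angle between the x axis of drill_plate and the x axis of jig, either way round below 0.06 rad), for 0.1 s.
3. the drill plate has dropped over the locating pin, between the cheeks (horizontal distance between plate_socket and pin_tip below 0.004 m and height (world z) of plate_socket between 0.02 and 0.0315 m), for 0.1 s.
At the end, for the whole second after the job is handed in: Through the last second: size slide within 2.5 mm of its end stop, socket over the pin (3.5 mm), plate flush on the bed (1.8 mm), level, along the jig with the bushes at the far end, and the robot still holding it down (runners pressed over 3.5 mm) (value of joint size_slide above 0.0425 m and horizontal distance between plate_socket and pin_tip below 0.0035 m and height (world z) of each of plate_socket, drill_plate below 0.0258 m and angle between drill_plate's own z axis and vertical below 0.03 rad and angle between the x axis of drill_plate and the x axis of jig, either way round below 0.06 rad and x of drill_plate in the frame of jig below 0 m and value of joint lifter above 0.0035 m and linear speed of drill_plate below 0.01 m/s and contact force between any of the fingers, the arm and drill_plate above 2 N); the arm keeps its last pose, push and grip.
It fails at once if the slip in the jig is knocked out of its nest (distance of slip from where it was at the start of the episode above 0.006 m).
It fails at once if a bystander on the bench is pushed about (distance of any of try_square, pencil, bench_brush, sand_block, next_slip from where it was at the start of the episode above 0.02 m).
It also fails if it takes over 42 s, if anything falls off the work surface, if the arm or the gripper's body presses on something with over 40 N, if the wrist force passes 120 N, or if a joint passes its speed limit or range.

ROBOT

A 6-joint arm with a two-finger parallel gripper is mounted at the origin on a cart in front of the work surface, level with it; the furniture and walls round the work are solid. World frame = base frame: x ahead of the robot, y to its left, z up, the work surface at z = 0. Lengths are in mm, angles in rad, forces in N, time in s.
With the tool pointing down it reaches from about 350 to 975 mm from the base axis. Payload 7.1 kg.
Tool frame: the origin (TCP) lies at the very end of the fingers, on their centre line; the grasp point (between the pads) lies 19 mm behind it (ctrl.pinch_z is the z of the grasp point in the tool frame, in mm); z points along the fingers, y is the direction in which the jaws open and shut (so a half turn about z gives the same grasp; the last joint's range is limited). The gripper opens to 88 mm and grips with 3 to 60 N. Pads are 20 mm wide; open, the fingers measure 115 mm over their backs; the gripper's body (75 mm by 178 mm) begins 61 mm behind the grasp point.
Start: joints at [1.231, 0.423, 1.63, -0, 1.089, -0.019], TCP at [197.047, 593.108, 222.675] pointing down, gripper open.
Joint ranges: [-3, 3], [-0.9, 2.11], [0.09, 2.58], [-1.31, 4.45], [0.11, 2.69], [-2.54, 2.54]. Speed limits (rad/s): [2.39, 2.39, 3.01, 3.14, 3.14, 3.14].

INTERFACE

Orientations are given as a rotation vector (axis times angle).
In Python, from workcell import get_obs, optics, ctrl gives the robot as it stands.
- The arm moves only by the shell command python3 -m jog 'ROWS'. ROWS is a JSON object of lists of equal length, an entry for each row: "delta_rot": the turn, a rotation vector about the tool's x, y, z in rad, a list of three; "translation": the shift along the tool's x, y, z in mm, a list of three; "hand": the opening, from -1 (shut) to 1 (fully open). In form: {"delta_rot": [[rx, ry, rz], ...], "translation": [[x, y, z], ...], "hand": [hand, ...]}. A call has 1 to 5 rows; each row is the pose to reach, as a shift and turn from the pose commanded when the call began, along the tool's axes at that moment; what a row does not reach only later rows make up. A row lasts 1/10 s, in which the tool goes at most 50 mm and 8.59 degrees, less where a joint would pass 70% of its speed; a pose out of reach is approached as far as the arm can. A call with a gripper value outside its range is refused whole. The fingers move at their own pace and stop on an object; the grip force is fixed at half the most. Time passes only in rows, so rows that repeat a pose let the fingers close. It gives the time, the measured TCP pose, the force and the opening at its end, in the units of the state.
- get_obs(): the state, without advancing time (a new reading comes with each control period).
- optics.get_image(name): name is "scene" or "top" or "wrist"; returns the picture (400x640x3 uint8, red, green, blue); there is no depth.
- optics.calibration(name): a dict with "intrinsics" (3x3 intrinsics, pixels), "cam_to_world" (4x4, takes a point from camera to world coordinates). Camera axes: x right, y up, looking along -z (the intrinsics and any distortion apply to the point x, -y, -z); pixel columns grow to the right and rows downward; lengths in mm; the calibration is good to about 2 mm. A picture is of the moment at which its call begins: read the wrist's pose just before it. calibration takes no time and is no camera call; for the wrist camera it gives the pose at the moment of the call.
- ctrl.close_job(): hands the job in, once; it reports no verdict.
The state is a dict: "t": time; "qpos": joint angles; "qvel": joint speeds; "joint_torque": joint torques, N m; "ee_pos": TCP position; "orientation": TCP orientation; "ft_force": force on the tool from outside, world axes, zero at the start; "moment": the same for the moment, N m; "width": finger opening in mm.
Only numpy, scipy, OpenCV 4.12 (cv2) and the standard library are available. Lean on these libraries where they do the work, as an engineer would, in place of code of your own. Each camera call takes 0.05 s, during which the arm holds its last target. There are 200 camera calls.

## Working session

There is one attempt and no reset: what is moved stays moved. The work goes in short steps, Python scripts to look and compute and a shell command to move; the robot and the scene stay as the last step left them, time stands still between calls to the robot, and variables do not carry over. Pictures are saved under pics/ and viewed, about 8 in all and at most 12, crops included, and the job is handed in when it is done.

```bash
mkdir -p pics; ls; python3 - <<'E'
from workcell import get_obs, optics, ctrl
import cv2,numpy as np
o=get_obs(); print(o, ctrl.pinch_z)
for n in("top","scene"):
    im=optics.get_image(n); cv2.imwrite(f"pics/{n}0.png",im[...,::-1]); c=optics.calibration(n); print(n,np.round(c["intrinsics"],1).tolist(),np.round(c["cam_to_world"],4).tolist(),c.keys())
E
```

```text
pics
{'t': 0.0, 'qpos': array([ 1.23100558e+00,  4.23843410e-01,  1.63068604e+00,  1.02942604e-05,
        1.08858445e+00, -1.90021996e-02]), 'qvel': array([ 2.70808051e-04,  1.38229682e-04,  2.10116811e-03,  1.30180907e-03,
        4.62164939e-04, -2.79406774e-05]), 'joint_torque': array([-3.59106140e-03, -5.44609845e+01, -2.73660475e+01,  6.40765205e-02,
        2.27695971e-02, -1.66943855e-04]), 'ee_pos': array([196.8618765 , 592.60440661, 221.90164359]), 'orientation': array([-5.01698182e-01, -3.10098952e+00,  2.34846283e-03]), 'ft_force': array([-0.06616341, -0.73061922, -0.70913709]), 'moment': array([-0.01185709, -0.02473627,  0.00499754]), 'width': 87.86075974634036} -18.700000000000003
top [[511.8, 0.0, 310.3], [0.0, 511.8, 198.3], [0.0, 0.0, 1.0]] [[-0.0071, 0.9869, -0.1612, 330.0456], [-1.0, -0.007, 0.0011, 334.2514], [-0.0, 0.1612, 0.9869, 1080.5189], [0.0, 0.0, 0.0, 1.0]] dict_keys(['intrinsics', 'cam_to_world'])
scene [[497.7, 0.0, 325.3], [0.0, 497.7, 201.0], [0.0, 0.0, 1.0]] [[0.8902, 0.3391, -0.3042, 160.6106], [-0.4554, 0.6434, -0.6154, -343.6221], [-0.013, 0.6863, 0.7272, 869.2526], [0.0, 0.0, 0.0, 1.0]] dict_keys(['intrinsics', 'cam_to_world'])
```

View pics/top0.png

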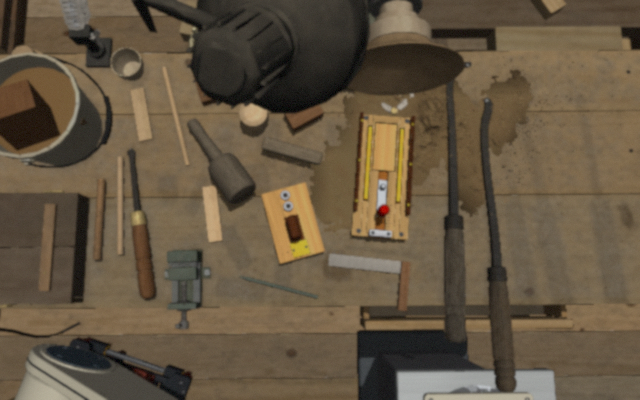

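View pics/scene0.png

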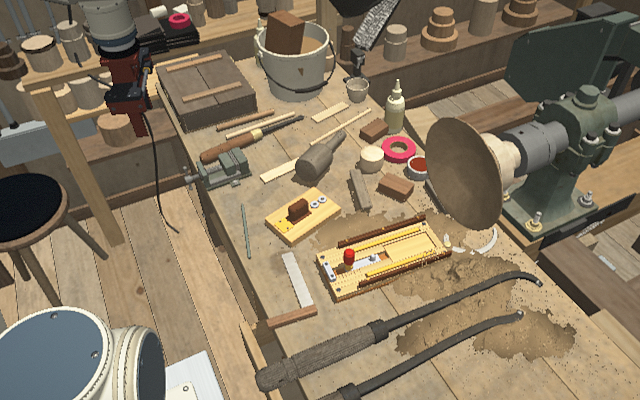

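The top view shows the jig around (383,178), with its red grip at about (384,210). The plate is near (293,222), with its bushes pointing up and to the left. I'll enlarge this area for exact pixels.

```bash
python3 - <<'E'
import cv2
im=cv2.imread("pics/top0.png")[100:275,250:430]
im=cv2.resize(im,None,fx=4,fy=3.42857*1.0,interpolation=cv2.INTER_CUBIC)
cv2.imwrite("pics/crop1.png",cv2.resize(cv2.imread("pics/top0.png")[100:275,250:430],None,fx=3.4,fy=3.4,interpolation=cv2.INTER_CUBIC))
s=cv2.imread("pics/scene0.png")[180:310,255:460]
cv2.imwrite("pics/crop2.png",cv2.resize(s,None,fx=3.8,fy=3.8,interpolation=cv2.INTER_CUBIC))
E
```

```text
(no output)
```

View pics/crop1.png

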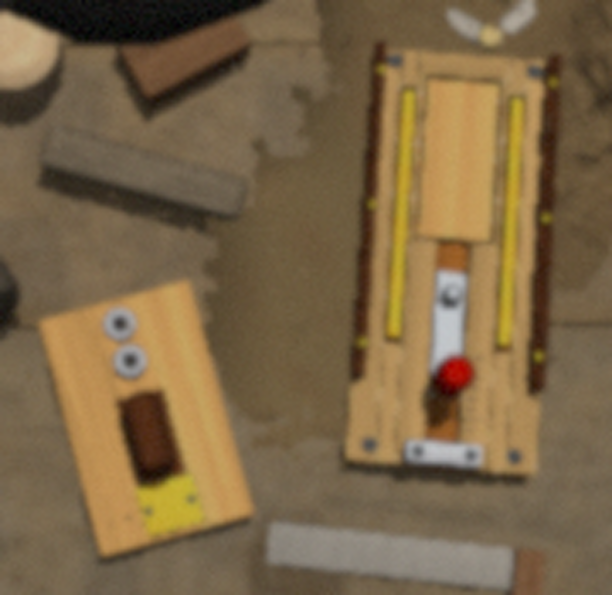

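View pics/crop2.png

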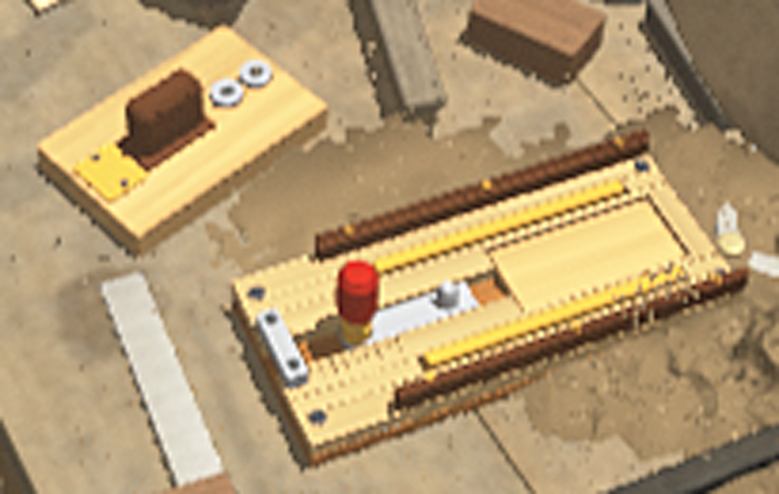

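```bash
cat > h.py <<'E'
import numpy as np
from workcell import get_obs, optics
from scipy.optimize import least_squares
from scipy.spatial.transform import Rotation as R
def proj(c,P):
    K=c["intrinsics"];T=np.linalg.inv(c["cam_to_world"]);p=np.atleast_2d(P)@T[:3,:3].T+T[:3,3]
    p=p*[1,-1,-1];q=p@K.T;return q[:,:2]/q[:,2:]
def w(pose,L):
    x,y,a=pose[:3];L=np.atleast_2d(L).astype(float);c,s=np.cos(a),np.sin(a)
    return np.c_[x+c*L[:,0]-s*L[:,1],y+s*L[:,0]+c*L[:,1],L[:,2]]
E
python3 - <<'E'
from h import *
ct,cs=optics.calibration("top"),optics.calibration("scene")
t=lambda a:np.array(a)/3.4+[250,100]; s=lambda a:np.array(a)/3.8+[255,180]
pl=[(88,48,20),(88,-48,20),(-62,-48,20),(-62,48,20),(72,0,26),(48,0,26)]
plt=t([(40,320),(190,282),(252,515),(103,553),(120,323),(130,361)])
pls=s([(225,27),(327,103),(140,240),(38,150),(257,72),(228,92)])
jg=[(-136,58,24),(-136,-58,24)]
jt=t([(347,458),(535,472)]); js=s([(235,285),(312,447)])
# jig slide features; param d
def jr(p):
    d=p[3]; L=np.array([(-136,58,24),(-136,-58,24),(-12-d*1,0,36),(-12-d-55,0,78)])
    W=w(p,L)
    a=proj(ct,W)-t([(347,458),(535,472),(452,292),(457,371)])
    # grip top in scene approx (357,268)
    b=proj(cs,W)-s([(235,285),(312,447),(447,285),(358,270)])
    Lc=np.array([(126,-24+24,24)]);e=(proj(ct,w(p,Lc))-t([(470,60)]))
    # runners far ends mid (avg symmetric)
    L2=np.array([(126,52,41),(126,-52,41)]); f=proj(ct,w(p,L2))-t([(381,43),(553,56)])
    return a,b,e,f
def run(name,f,x0,lab):
    for m in("both","top","scene"):
        r=least_squares(lambda p:f(p,m).ravel(),x0,loss="soft_l1")
        print(name,m,np.round(r.x,3).tolist()); 
        if m=="both":print(np.round(f(r.x,m),1).tolist())
def fp(p,m):
    A=proj(ct,w(p,pl))-plt;B=proj(cs,w(p,pl))-pls
    return {"both":np.r_[A,B],"top":A,"scene":B}[m]
def fj(p,m):
    a,b,e,f=jr(p)
    return {"both":np.r_[a,b,e,f],"top":np.r_[a,e,f],"scene":b}[m]
run("plate",fp,[430,360,.2],0)
run("jig",fj,[480,190,0,10],0)
E
```

```text
plate both [441.029, 364.309, 0.263]
[[0.7, -0.2], [0.6, -1.0], [1.7, -0.8], [0.6, 0.5], [1.0, -0.4], [1.1, -0.6], [-0.8, -1.3], [-0.4, 0.1], [-1.2, -1.6], [-1.1, -2.1], [-1.0, -1.1], [-1.0, -1.3]]
plate top [440.055, 366.517, 0.256]
plate scene [441.295, 359.446, 0.277]
jig both [555.078, 177.161, -0.08, 16.935]
[[0.7, 0.8], [1.5, 0.8], [1.2, -0.2], [1.4, -0.1], [-2.3, -1.5], [-0.9, -1.0], [-0.4, -0.7], [-0.5, -0.9], [-1.3, -1.6], [1.5, -0.9], [0.1, -1.3]]
jig top [553.977, 178.739, -0.09, 16.211]
jig scene [556.65, 173.889, -0.081, 18.901]
```

```bash
cat >> h.py <<'E'
def go(x,y,z,yaw):
    """shift/turn in tool axes to TCP x,y,z, pointing down, jaws along world y turned by yaw"""
    o=get_obs();A=R.from_rotvec(o["orientation"])
    B=R.from_euler("z",yaw)*R.from_matrix(np.diag([-1.,1,-1]))
    d=(A.inv()*B).as_rotvec()
    print("rot",np.round(d,3).tolist(),"trans",np.round(A.inv().apply(np.array([x,y,z])-o["ee_pos"]),1).tolist(),"t",round(o["t"],2),"F",np.round(o["ft_force"],1),"w",round(o["width"],1),"ee",np.round(o["ee_pos"],1))
E
python3 - <<'E'
from h import *
ct,cs,cw=[optics.calibration(n) for n in("top","scene","wrist")]
def tri(a,b):
    f=lambda X:np.r_[proj(ct,X)[0]-a,proj(cs,X)[0]-b]
    r=least_squares(f,[600,150,200]);print(np.round(r.x),round(r.cost,1))
tri((410,65),(465,173)); tri((352,85),(427,165));tri((465,65),(490,215))
print(np.round(cw["intrinsics"],1).tolist(),np.round(cw["cam_to_world"],3).tolist())
go(445,250,230,-.08)
E
```

```text
[710. 154. 212.] 4.4
[698. 253. 156.] 0.4
[704.  55. 198.] 65.5
[[290.1, 0.0, 324.3], [0.0, 290.1, 197.6], [0.0, 0.0, 1.0]] [[0.315, -0.916, -0.249, 129.183], [0.949, 0.304, 0.084, 615.068], [-0.001, -0.262, 0.965, 383.588], [0.0, 0.0, 0.0, 1.0]]
rot [-0.001, -0.0, -0.241] trans [-343.5, -246.9, -7.7] t 0.1 F [-0.1 -0.   0.5] w 88.2 ee [196.9 592.6 222. ]
```

```bash
python3 -m jog '{"delta_rot":[[0,0,-0.12],[0,0,-0.24],[0,0,-0.24],[0,0,-0.24],[0,0,-0.24]],"translation":[[-40,-28,0],[-80,-56,0],[-120,-85,0],[-160,-115,0],[-200,-144,0]],"hand":[0,0,0,0,0]}' && python3 -m jog '{"delta_rot":[[0,0,0],[0,0,0],[0,0,0],[0,0,0],[0,0,0]],"translation":[[-50,0,10],[-99,-27,25],[-99,-68,30],[-99,-68,30],[-99,-68,30]],"hand":[0,0,0,0,0]}'
python3 - <<'E'
from h import *
import cv2
go(445,250,190,-.08)
c=optics.calibration("wrist");im=optics.get_image("wrist")
np.savez("w1.npz",K=c["intrinsics"],T=c["cam_to_world"]);cv2.imwrite("pics/w1.png",im[...,::-1])
print(np.round(c["cam_to_world"],3).tolist())
E
```

```text
t: 0.6
ee_pos: [342.0, 391.5, 222.4]
orientation: [-0.126, -3.139, 0.001]
ft_force: [0.2, -0.5, -0.3]
width: 51.2
t: 1.1
ee_pos: [434.7, 316.8, 192.3]
orientation: [-0.13, -3.138, 0.001]
ft_force: [-0.2, 0.1, 0.3]
width: 43.9
rot [-0.0, -0.001, -0.003] trans [-15.8, -65.7, 2.3] t 1.1 F [-0.2  0.1  0.3] w 43.9 ee [434.7 316.8 192.3]
[[0.083, -0.962, -0.261, 363.66], [0.997, 0.08, 0.022, 322.382], [-0.0, -0.262, 0.965, 353.971], [0.0, 0.0, 0.0, 1.0]]
```

View pics/w1.png

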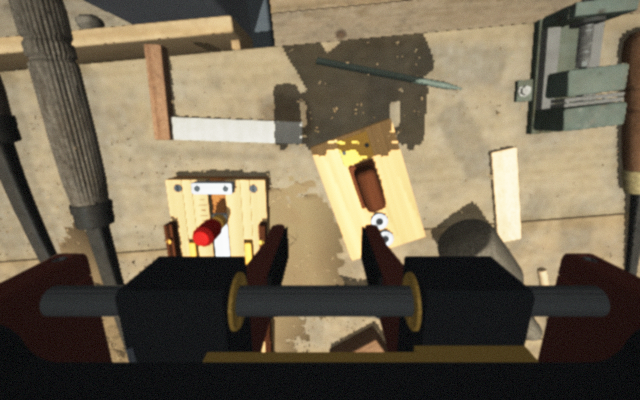

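The wrist view shows the jig's near edge at rows 179–181, columns 166–265, with the grip near (207,233). The plate corners are near (313,152), (390,121), (425,231) and (352,259). I'll zoom in to get sub-pixel positions.

```bash
python3 - <<'E'
import cv2
cv2.imwrite("pics/w1c.png",cv2.resize(cv2.imread("pics/w1.png")[110:270,155:440],None,fx=2.8,fy=2.8,interpolation=cv2.INTER_CUBIC))
E
```

```text
(no output)
```

View pics/w1c.png

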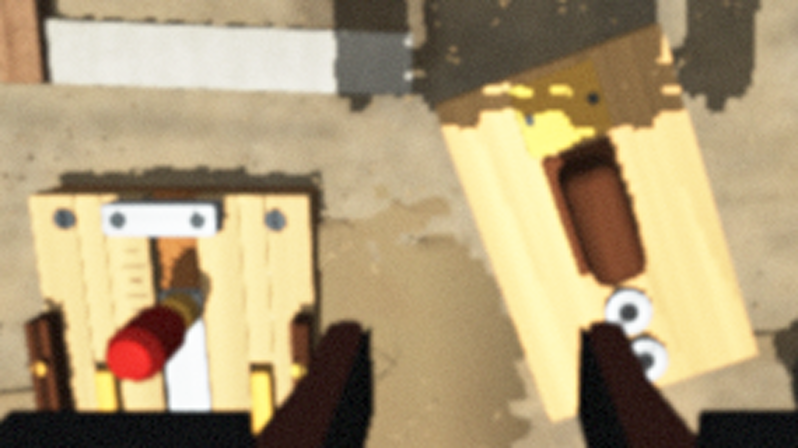

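```bash
cat > fit.py <<'E'
from h import *
z=np.load("w1.npz");cw=dict(intrinsics=z["K"],cam_to_world=z["T"])
C=[optics.calibration("top"),optics.calibration("scene"),cw]
t=lambda a:np.array(a)/3.4+[250,100]; s=lambda a:np.array(a)/3.8+[255,180]; v=lambda a:np.array(a)/2.8+[155,110]
pl=[(88,48,20),(88,-48,20),(-62,-48,20),(-62,48,20),(72,0,26),(48,0,26)]
PP=[t([(40,320),(190,282),(252,515),(103,553),(120,323),(130,361)]),s([(225,27),(327,103),(140,240),(38,150),(257,72),(228,92)]),
 v([(757,352),(555,421),(440,105),(655,30),(647,358),(628,312)])]
JP=[t([(347,458),(535,472),(457,371),(452,292)]),s([(235,285),(312,447),(358,270),(447,285)]),v([(313,193),(30,195),(137,357)])]
def f(p):
    r=[];off=p[7:].reshape(3,3);d=p[6]
    jl=[(-136,58,24),(-136,-58,24),(-67-d,0,78),(-12-d,0,36)]
    for c,o,a,b in zip(C,off,PP,JP):
        r+=[proj(c,w(p[:3],pl)+o)-a,proj(c,w(p[3:6],jl[:len(b)])+o)-b]
    r.append(proj(C[0],w(p[3:6],[(126,52,41),(126,-52,41)])+off[0])-t([(381,43),(553,56)]))
    return np.r_[np.concatenate(r).ravel()/.6,p[7:]/2]
r=least_squares(f,np.r_[441,364,.26,555,177,-.08,17,np.zeros(9)],loss="soft_l1",x_scale=np.r_[10,10,.1,10,10,.1,10,np.ones(9)])
print(np.round(r.x,3).tolist(),r.cost);print(np.round(f(r.x)[:-9].reshape(-1,2)*.6,1).tolist())
p=r.x;print("grip",w(p[3:6],(-67-p[6],0,60)))
E
python3 fit.py
```

```text
[441.706, 365.487, 0.266, 556.412, 178.985, -0.079, 18.031, -0.935, 0.486, -1.735, 0.546, -3.169, -2.747, 0.325, 1.537, -3.623] 28.562699520829433
[[-0.1, 0.1], [-0.3, -0.8], [0.9, -0.7], [-0.1, 0.7], [0.2, -0.1], [0.3, -0.3], [-0.5, 0.7], [0.2, 0.7], [0.1, 0.4], [-0.0, 0.3], [-0.1, -0.2], [0.5, 1.2], [-0.1, -0.3], [-0.1, -0.8], [-0.1, 0.0], [-0.2, -0.2], [-1.2, -0.6], [0.3, -0.1], [0.1, 0.3], [0.2, 0.4], [0.0, -0.1], [-0.7, -0.9], [-0.9, 0.8], [2.3, -1.9], [-0.2, 0.7], [0.8, -0.2], [-0.2, 0.2], [1.9, -0.2], [-0.5, 0.4], [0.3, -0.8], [-1.2, -1.2]]
grip [[471.64887191 185.73555776  60.        ]]
```

```bash
python3 -c "
from h import *
go(471.5,185.7,44,-.079)"
```

```text
rot [0.0, 0.0, -0.003] trans [-47.4, -128.8, 148.7] t 1.15 F [-0.7 -0.1  0.3] w 43.9 ee [434.8 317.8 192.8]
```

```bash
python3 -m jog '{"delta_rot":[[0,0,0],[0,0,0],[0,0,0],[0,0,0],[0,0,0]],"translation":[[-15,-40,25],[-30,-80,50],[-47.4,-126,80],[-47.4,-128.8,92],[-47.4,-128.8,92]],"hand":[0,0,0,0,0]}' && python3 -m jog '{"delta_rot":[[0,0,0],[0,0,0],[0,0,0],[0,0,0]],"translation":[[0,0,25],[0,0,50],[0,0,56.7],[0,0,56.7]],"hand":[0,0,0,0]}'; python3 -c "
from h import *
go(471.5,185.7,44,-.079)"
```

```text
t: 1.65
ee_pos: [470.6, 184.9, 99.2]
orientation: [-0.128, -3.136, 0.002]
ft_force: [-0.1, 0.4, 0.0]
width: 43.9
t: 2.05
ee_pos: [471.2, 186.8, 44.0]
orientation: [-0.124, -3.139, 0.0]
ft_force: [0.1, -0.1, 0.4]
width: 43.8
rot [-0.0, -0.001, 0.0] trans [-0.3, -1.1, 0.0] t 2.05 F [ 0.1 -0.1  0.4] w 43.8 ee [471.2 186.8  44. ]
```

Close on the grip and watch the force.

```bash
python3 -m jog '{"delta_rot":[[0,0,0],[0,0,0],[0,0,0],[0,0,0],[0,0,0]],"translation":[[0,0,0],[0,0,0],[0,0,0],[0,0,0],[0,0,0]],"hand":[-1,-1,-1,-1,-1]}'
```

```text
t: 2.55
ee_pos: [472.0, 185.4, 44.9]
orientation: [0.127, 3.138, 0.0]
ft_force: [-1.2, -2.2, 6.7]
width: 22.3
```

```bash
python3 -m jog '{"delta_rot":[[0,0,0],[0,0,0],[0,0,0],[0,0,0],[0,0,0]],"translation":[[5,0,0],[10,0,0],[15,0,0],[20,0,0],[23,0,0]],"hand":[-1,-1,-1,-1,-1]}';python3 -m jog '{"delta_rot":[[0,0,0],[0,0,0],[0,0,0],[0,0,0],[0,0,0]],"translation":[[1.5,0,0],[3,0,0],[4.5,0,0],[5,0,0],[5,0,0]],"hand":[-1,-1,-1,-1,-1]}'
```

```text
t: 3.05
ee_pos: [449.6, 187.5, 44.9]
orientation: [0.127, 3.136, 0.001]
ft_force: [2.8, -2.3, 5.8]
width: 22.2
t: 3.55
ee_pos: [445.0, 187.9, 44.9]
orientation: [0.127, 3.136, 0.001]
ft_force: [4.1, -3.3, 5.4]
width: 22.3
```

```bash
python3 -m jog '{"delta_rot":[[0,0,0],[0,0,0],[0,0,0],[0,0,0]],"translation":[[1,0,0],[2,0,0],[3,0,0],[3,0,0]],"hand":[-1,-1,-1,-1]}'
```

```text
t: 3.95
ee_pos: [444.9, 188.0, 45.0]
orientation: [0.125, 3.131, 0.003]
ft_force: [13.4, -9.1, -2.9]
width: 22.2
```

```bash
python3 -m jog '{"delta_rot":[[0,0,0],[0,0,0],[0,0,0],[0,0,0],[0,0,0]],"translation":[[-2.5,0,0],[-2.5,0,0],[-2.5,0,0],[-2.5,0,0],[-2.5,0,0]],"hand":[-1,0,0,0,0]}';python3 -m jog '{"delta_rot":[[0,0,0],[0,0,0],[0,0,0],[0,0,0]],"translation":[[0,0,-30],[0,0,-75],[0,0,-75],[0,0,-75]],"hand":[0,0,0,0]}'; python3 -c "
from h import *
go(441.7,365.5,28,.266)"
```

```text
t: 4.45
ee_pos: [442.6, 187.7, 43.8]
orientation: [-0.127, -3.138, 0.0]
ft_force: [1.0, -0.4, -0.4]
width: 43.5
t: 4.85
ee_pos: [443.5, 188.0, 119.8]
orientation: [0.127, 3.137, 0.002]
ft_force: [-0.2, 0.2, 0.1]
width: 44.0
rot [0.001, 0.002, -0.347] trans [16.3, 176.7, 91.9] t 4.85 F [-0.2  0.2  0.1] w 44.0 ee [443.5 188.  119.8]
```

```bash
python3 -m jog '{"delta_rot":[[0,0,-0.1],[0,0,-0.2],[0,0,-0.3],[0,0,-0.347],[0,0,-0.347]],"translation":[[4,44,0],[8,88,0],[12,132,0],[16.3,176.7,5],[16.3,176.7,5]],"hand":[0,0,0,0,0]}'; python3 - <<'E'
from h import *
import cv2
go(441.7,365.5,28,.266)
c=optics.calibration("wrist");im=optics.get_image("wrist")
np.savez("w2.npz",K=c["intrinsics"],T=c["cam_to_world"]);cv2.imwrite("pics/w2.png",im[...,::-1])
E
```

```text
t: 5.35
ee_pos: [440.4, 369.3, 112.0]
orientation: [0.425, -3.112, -0.001]
ft_force: [-0.8, -0.7, 0.1]
width: 44.0
rot [0.001, -0.0, 0.005] trans [-0.3, -4.1, 84.0] t 5.35 F [-0.8 -0.7  0.1] w 44.0 ee [440.4 369.3 112. ]
```

View pics/w2.png

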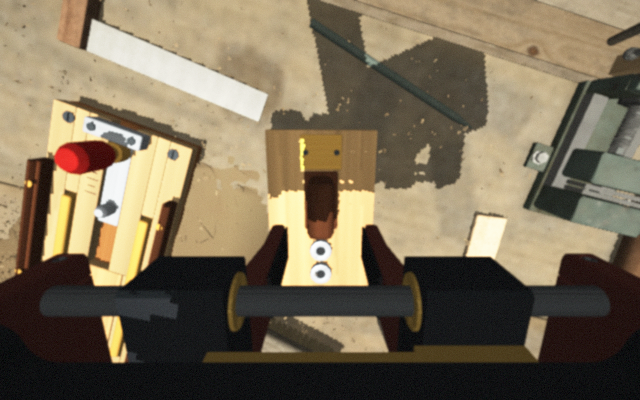

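The plate lies squarely under the gripper: bushes at (320,251) and (320,273), handle top near (321,205). The slide appears to be out at its stop, with the pin tip near (102,209). I'll compare these with the predictions.

```bash
python3 - <<'E'
from h import *
z=np.load("w2.npz");c=dict(intrinsics=z["K"],cam_to_world=z["T"])
j=(556.4,179,-.079);p=(441.7,365.5,.266)
print("pin,gripTop",proj(c,w(j,[(-57,0,36),(-112,0,78),(-52,0,36)])).round(1).tolist())
print("jigcorn",proj(c,w(j,[(-136,58,24),(-136,-58,24)])).round(1).tolist(),"(200,150),(54,100)?")
print("bush,corners",proj(c,w(p,[(48,0,26),(72,0,26),(-62,-48,20),(-62,48,20)])).round(1).tolist(),"seen 320,251 320,273 266,131 377,130")
E
```

```text
pin,gripTop [[98.5, 213.5], [64.2, 160.4], [97.7, 218.7]]
jigcorn [[191.9, 148.5], [52.6, 99.3]] (200,150),(54,100)?
bush,corners [[320.1, 252.0], [320.1, 275.0], [264.1, 130.4], [376.7, 131.0]] seen 320,251 320,273 266,131 377,130
```

```bash
python3 -m jog '{"delta_rot":[[0,0,0],[0,0,0],[0,0,0],[0,0,0],[0,0,0]],"translation":[[-0.3,-2,10],[-0.3,-3.5,30],[-0.3,-3.5,55],[-0.3,-3.5,80],[-0.3,-3.5,83]],"hand":[0,0,0,0,0]}' && python3 -m jog '{"delta_rot":[[0,0,0],[0,0,0],[0,0,0],[0,0,0],[0,0,0]],"translation":[[0,0,0],[0,0,0],[0,0,0],[0,0,0],[0,0,0]],"hand":[0,-1,-1,-1,-1]}'
```

```text
t: 5.9
ee_pos: [440.1, 358.3, 27.5]
orientation: [0.413, -3.108, 0.006]
ft_force: [-0.4, -0.3, -0.3]
width: 43.7
t: 6.4
ee_pos: [442.9, 362.5, 32.1]
orientation: [-0.417, 3.112, 0.002]
ft_force: [-0.1, 1.5, 6.8]
width: 21.7
```

```bash
python3 -m jog '{"delta_rot":[[0,0,0],[0,0,0],[0,0,0],[0,0,0]],"translation":[[0,0,-20],[0,0,-55],[0,0,-95],[0,0,-95]],"hand":[-1,-1,-1,-1]}'; python3 -c "
from h import *
go(553.9,179.2,122,-.079)"
```

```text
t: 6.8
ee_pos: [444.7, 363.8, 130.7]
orientation: [-0.416, 3.107, 0.006]
ft_force: [0.9, 1.0, -2.7]
width: 21.8
rot [0.004, 0.007, 0.345] trans [-56.7, -206.8, 8.5] t 6.8 F [ 0.9  1.  -2.7] w 21.8 ee [444.7 363.8 130.7]
```

```bash
python3 -m jog '{"delta_rot":[[0,0,0.08],[0,0,0.16],[0,0,0.24],[0,0,0.32],[0,0,0.345]],"translation":[[-11,-41,0],[-22,-82,0],[-33,-122,0],[-44,-162,0],[-53,-192,0]],"hand":[-1,-1,-1,-1,-1]}' ;python3 -m jog '{"delta_rot":[[0,0,0],[0,0,0],[0,0,0]],"translation":[[0,0,0],[0,0,0],[0,0,0]],"hand":[-1,-1,-1]}'; python3 - <<'E'
from h import *
import cv2
go(553.9,179.2,85,-.079)
c=optics.calibration("wrist");im=optics.get_image("wrist")
np.savez("w3.npz",K=c["intrinsics"],T=c["cam_to_world"]);cv2.imwrite("pics/w3.png",im[...,::-1])
E
```

```text
t: 7.3
ee_pos: [543.9, 188.2, 124.8]
orientation: [-0.129, -3.137, 0.001]
ft_force: [0.3, 1.0, -3.6]
width: 22.0
t: 7.6
ee_pos: [542.9, 191.0, 125.2]
orientation: [-0.123, -3.138, 0.001]
ft_force: [-0.1, 1.0, -1.8]
width: 22.2
rot [-0.0, -0.002, 0.001] trans [-12.0, -10.8, 40.2] t 7.6 F [-0.1  1.  -1.8] w 22.2 ee [542.9 191.  125.2]
```

View pics/w3.png

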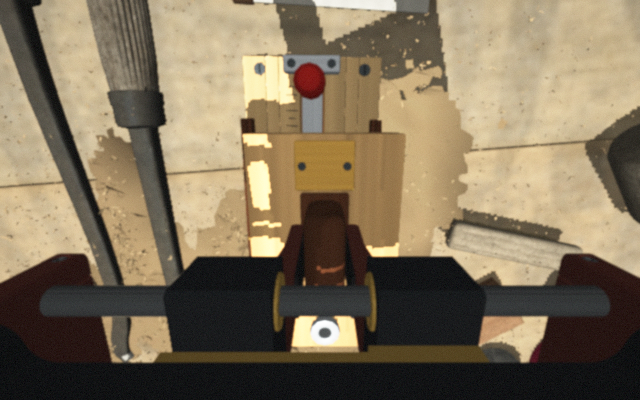

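The plate is held level and parallel to the jig: plate near edge at row 133, jig near edge at row 57. The grip top is at (310,81) and the cap centre at (324.5,166). Next I'll work out where the plate sits in the hand and its offset from the jig.

```bash
python3 - <<'E'
from h import *
z=np.load("w3.npz");c=dict(intrinsics=z["K"],cam_to_world=z["T"])
e=(542.9,191.0,-.079)
for dz in(93,91):
  pp=lambda dx:proj(c,w((e[0],e[1],e[2]),[(-62+dx,-48,dz+20),(-62+dx,48,dz+20),(-43+dx,0,dz+21),(72+dx,0,dz+26)])).round(1).tolist()
  for dx in(-3,0,3): print(dz,dx,pp(dx))
print("seen 243,134 405,133 cap 324.5,166 bush72 324,333?")
j=(556.4,179,-.079)
print("jig",proj(c,w(j,[(-136,-58,24),(-136,58,24),(-112,0,78)])).round(1).tolist(),"seen 243,57 383,56 grip 310,80")
E
```

```text
93 -3 [[243.0, 130.0], [407.3, 130.3], [325.1, 162.8], [324.8, 331.2]]
93 0 [[243.4, 135.3], [406.9, 135.5], [325.1, 167.8], [324.7, 334.9]]
93 3 [[243.7, 140.5], [406.5, 140.7], [325.1, 172.7], [324.7, 338.6]]
91 -3 [[243.9, 129.9], [406.3, 130.1], [325.1, 162.3], [324.8, 329.2]]
91 0 [[244.3, 135.1], [406.0, 135.3], [325.1, 167.3], [324.7, 332.8]]
91 3 [[244.6, 140.2], [405.6, 140.5], [325.0, 172.1], [324.7, 336.5]]
seen 243,134 405,133 cap 324.5,166 bush72 324,333?
jig [[242.0, 56.2], [381.8, 56.3], [308.9, 78.4]] seen 243,57 383,56 grip 310,80
```

```bash
python3 -m jog '{"delta_rot":[[0,0,0],[0,0,0],[0,0,0],[0,0,0],[0,0,0]],"translation":[[-6,-5,10],[-12,-10.3,25],[-12,-10.3,40],[-12,-10.3,40],[-12,-10.3,40]],"hand":[-1,-1,-1,-1,-1]}'; python3 -c "
from h import *
go(553.9,179.7,70,-.079)"
```

```text
t: 8.15
ee_pos: [554.4, 179.2, 84.9]
orientation: [-0.124, -3.137, 0.001]
ft_force: [-0.4, 0.1, -2.8]
width: 22.0
rot [-0.001, -0.002, 0.0] trans [0.5, 0.5, 14.9] t 8.15 F [-0.4  0.1 -2.8] w 22.0 ee [554.4 179.2  84.9]
```

```bash
python3 -m jog '{"delta_rot":[[0,0,0],[0,0,0],[0,0,0],[0,0,0],[0,0,0]],"translation":[[0.5,0.5,5],[0.5,0.5,10],[0.5,0.5,13],[0.5,0.5,15],[0.5,0.5,15]],"hand":[-1,-1,-1,-1,-1]}'; python3 -m jog '{"delta_rot":[[0,0,0],[0,0,0],[0,0,0]],"translation":[[0,0,1],[0,0,2],[0,0,2]],"hand":[-1,-1,-1]}'
```

```text
t: 8.65
ee_pos: [554.5, 179.9, 70.8]
orientation: [-0.124, -3.139, 0.0]
ft_force: [0.5, -0.2, -2.9]
width: 21.8
t: 8.95
ee_pos: [554.7, 179.9, 69.8]
orientation: [0.124, 3.139, 0.0]
ft_force: [-3.7, -1.2, 4.4]
width: 22.1
```

```bash
python3 -m jog '{"delta_rot":[[0,0,0],[0,0,0],[0,0,0]],"translation":[[0,0,0.5],[0,0,1],[0,0,1]],"hand":[-1,-1,-1]}'; python3 - <<'E'
from h import *
import cv2
im=optics.get_image("scene");cv2.imwrite("pics/s3.png",cv2.resize(im[170:320,300:480,::-1],None,fx=4,fy=4,interpolation=cv2.INTER_CUBIC))
print(get_obs()["moment"],get_obs()["ft_force"])
E
```

```text
t: 9.25
ee_pos: [554.6, 179.8, 69.3]
orientation: [0.124, 3.139, 0.0]
ft_force: [-5.5, -2.5, 11.1]
width: 21.9
[0.03259651 0.61253047 0.09241496] [-5.54089176 -2.83449449 10.06763773]
```

View pics/s3.png

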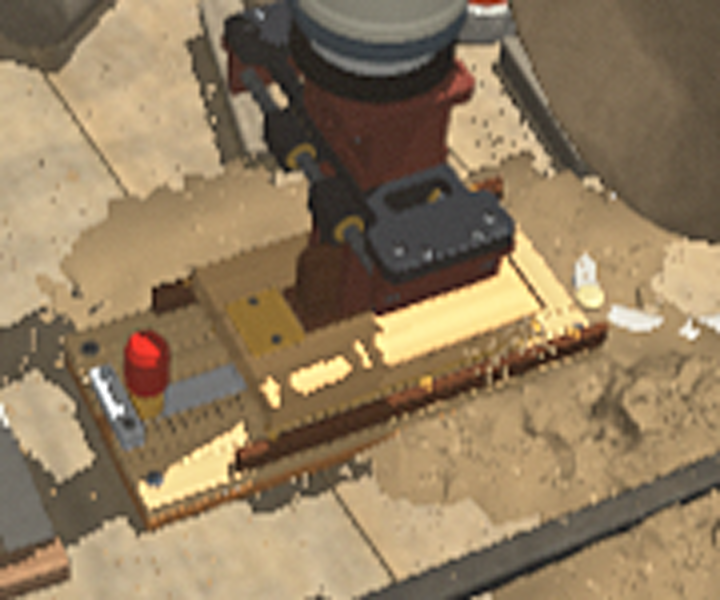

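The plate sits between the cheeks, with its near end on the pin: the moment of +0.6 N m fits contact about 50 mm towards the robot. I'll ease off and slide about 12 mm towards the robot.

```bash
python3 -m jog '{"delta_rot":[[0,0,0],[0,0,0],[0,0,0],[0,0,0],[0,0,0]],"translation":[[0,0,-1],[2,0,-1],[4,0,-1],[6,0,-1],[8,0,-1]],"hand":[-1,-1,-1,-1,-1]}'; python3 -m jog '{"delta_rot":[[0,0,0],[0,0,0],[0,0,0],[0,0,0],[0,0,0]],"translation":[[1,0,0],[2,0,0],[3,0,0.5],[4,0,1],[4,0,1]],"hand":[-1,-1,-1,-1,-1]}'
```

```text
t: 9.8
ee_pos: [547.2, 180.4, 69.3]
orientation: [0.124, 3.138, 0.0]
ft_force: [2.7, -4.0, 1.4]
width: 21.8
t: 10.3
ee_pos: [542.1, 180.6, 67.6]
orientation: [-0.124, -3.138, 0.001]
ft_force: [0.6, -3.7, -3.3]
width: 21.8
```

Dropping in: the load is off and z is falling. Next I'll lower to the runners, with a small shift in y to take off the side force.

```bash
python3 -m jog '{"delta_rot":[[0,0,0],[0,0,0],[0,0,0],[0,0,0],[0,0,0]],"translation":[[0,-0.5,1],[0,-0.7,2.5],[0,-0.7,4],[0,-0.7,4],[0,-0.7,4]],"hand":[-1,-1,-1,-1,-1]}'
```

```text
t: 10.8
ee_pos: [542.4, 180.2, 63.7]
orientation: [-0.124, -3.139, 0.0]
ft_force: [0.2, -1.5, -4.0]
width: 21.8
```

```bash
python3 -m jog '{"delta_rot":[[0,0,0],[0,0,0],[0,0,0],[0,0,0],[0,0,0]],"translation":[[0,-0.3,1],[0,-0.3,2],[0,-0.3,2],[0,-0.3,2],[0,-0.3,2]],"hand":[-1,-1,-1,-1,-1]}';python3 -m jog '{"delta_rot":[[0,0,0],[0,0,0],[0,0,0],[0,0,0],[0,0,0]],"translation":[[0,0,1],[0,0,2],[0,0,3],[0,0,4],[0,0,4]],"hand":[-1,-1,-1,-1,-1]}'
```

```text
t: 11.3
ee_pos: [542.7, 180.0, 62.0]
orientation: [0.124, 3.139, 0.0]
ft_force: [-0.4, 0.3, -3.5]
width: 21.9
t: 11.8
ee_pos: [542.9, 179.9, 58.2]
orientation: [0.124, 3.139, 0.0]
ft_force: [-0.2, 1.0, 4.6]
width: 21.8
```

```bash
python3 -m jog '{"delta_rot":[[0,0,0],[0,0,0],[0,0,0],[0,0,0]],"translation":[[0,0,1],[0,0,2],[0,0,2],[0,0,2]],"hand":[-1,-1,-1,-1]}';python3 -m jog '{"delta_rot":[[0,0,0],[0,0,0],[0,0,0],[0,0,0]],"translation":[[0,0,1],[0,0,2],[0,0,2],[0,0,2]],"hand":[-1,-1,-1,-1]}'
```

```text
t: 12.2
ee_pos: [542.8, 180.0, 56.4]
orientation: [0.124, 3.139, 0.0]
ft_force: [-2.1, 0.9, 6.4]
width: 21.9
t: 12.6
ee_pos: [542.9, 180.0, 56.0]
orientation: [0.124, 3.138, 0.001]
ft_force: [-5.2, -1.3, 23.6]
width: 21.7
```

```bash
python3 -m jog '{"delta_rot":[[0,0,0],[0,0,0],[0,0,0]],"translation":[[0,0,0],[0,0,0],[0,0,0]],"hand":[-1,-1,-1]}'; python3 - <<'E'
from h import *
import cv2
c=optics.calibration("wrist");im=optics.get_image("wrist");o=get_obs()
cv2.imwrite("pics/w4.png",im[...,::-1])
print(o["moment"].round(2),o["ft_force"].round(1),np.abs(o["qvel"]).max())
j=(556.4,179,-.079)
print("plate flush: near edge, cap, bush; jig corners, grip top",proj(c,w(j,[(-77,-48,44),(-77,48,44),(-58,0,45),(57,0,50),(-136,-58,24),(-136,58,24),(-112,0,78)])).round(1).tolist())
E
```

```text
t: 12.9
ee_pos: [542.9, 180.0, 56.0]
orientation: [0.124, 3.138, 0.001]
ft_force: [-6.4, -1.4, 23.0]
width: 21.8
[-0.37  1.39  0.02] [-6.4 -1.7 21.8] 0.001454725893597742
plate flush: near edge, cap, bush; jig corners, grip top [[243.0, 132.7], [407.2, 132.8], [325.1, 165.3], [324.9, 333.0], [228.0, 30.0], [422.2, 30.1], [325.4, 54.9]]
```

View pics/w4.png

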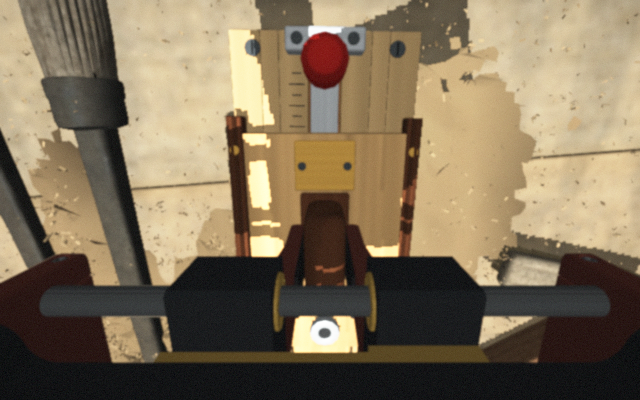

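```bash
python3 -m jog '{"delta_rot":[[0,0,0],[0,0,0],[0,0,0],[0,0,0]],"translation":[[0.5,0.3,0],[1,0.3,0],[1,0.3,0],[1,0.3,0]],"hand":[-1,-1,-1,-1]}'; python3 - <<'E'
from h import *
o=get_obs();A=R.from_rotvec(o["orientation"]).as_matrix()
print("toolz in world",A[:,2].round(4),o["moment"].round(2),o["ft_force"].round(1),o["ee_pos"].round(2))
E
```

```text
t: 13.35
ee_pos: [543.0, 180.0, 56.0]
orientation: [0.123, 3.136, 0.0]
ft_force: [-2.7, -4.3, 19.1]
width: 21.9
toolz in world [ 2.7e-03  1.0e-04 -1.0e+00] [-0.79  0.75 -0.  ] [-2.7 -4.3 19.1] [542.99 180.01  56.  ]
```

```bash
python3 -m jog '{"delta_rot":[[0,0,0],[0,0,0],[0,0,0],[0,0,0],[0,0,0]],"translation":[[0,-0.5,-2.5],[0.8,-0.5,-2.5],[1.5,-0.5,-2.5],[2,-0.5,-2.5],[2,-0.5,-2.5]],"hand":[-1,-1,-1,-1,-1]}'
```

```text
t: 13.85
ee_pos: [542.2, 180.2, 57.6]
orientation: [0.123, 3.134, 0.002]
ft_force: [4.3, -1.3, 5.7]
width: 21.8
```

```bash
python3 -m jog '{"delta_rot":[[0,0,0],[0,0,0],[0,0,0],[0,0,0]],"translation":[[1,0,0],[2,0,0],[2,0,0],[2,0,0]],"hand":[-1,-1,-1,-1]}'
```

```text
t: 14.25
ee_pos: [540.7, 180.3, 57.7]
orientation: [0.123, 3.133, 0.002]
ft_force: [5.8, -1.7, 5.0]
width: 21.6
```

```bash
python3 -m jog '{"delta_rot":[[0,0,0],[0,0,0],[0,0,0],[0,0,0]],"translation":[[1,0,0],[1.5,0,0],[1.5,0,0],[1.5,0,0]],"hand":[-1,-1,-1,-1]}'
```

```text
t: 14.65
ee_pos: [540.5, 180.4, 57.9]
orientation: [0.123, 3.131, 0.003]
ft_force: [7.8, -2.8, 3.2]
width: 21.9
```

It has hit a hard stop, so the pin and slide are against the end stop. I'll ease the pull and press flush again.

```bash
python3 -m jog '{"delta_rot":[[0,0,0],[0,0,0],[0,0,0],[0,0,0],[0,0,0]],"translation":[[-1.5,-0.3,0],[-2,-0.3,1],[-2,-0.3,2],[-2,-0.3,3],[-2,-0.3,3]],"hand":[-1,-1,-1,-1,-1]}'; python3 -m jog '{"delta_rot":[[0,0,0],[0,0,0],[0,0,0]],"translation":[[0,0,0.5],[0,0,0.5],[0,0,0.5]],"hand":[-1,-1,-1]}'; python3 - <<'E'
from h import *
o=get_obs();print(R.from_rotvec(o["orientation"]).as_matrix()[:,2].round(4),o["moment"].round(2),np.abs(o["qvel"]).max().round(4))
E
```

```text
t: 15.15
ee_pos: [541.0, 180.3, 56.0]
orientation: [0.124, 3.133, 0.003]
ft_force: [1.8, -0.5, 20.7]
width: 21.8
t: 15.45
ee_pos: [541.0, 180.4, 56.0]
orientation: [0.123, 3.133, 0.003]
ft_force: [-0.8, -0.4, 24.4]
width: 21.8
[ 0.006   0.0016 -1.    ] [-0.49  0.37 -0.01] 0.0018
```

```bash
python3 -c "
from workcell import ctrl,get_obs
print(ctrl.close_job());o=get_obs();print(o['t'],o['ee_pos'],o['ft_force'],o['width'])"
```

```text
the job is handed in; nothing more can be done
None
the job is handed in; nothing more can be done
```

I handed the job in at about 15.5 s of the 42 s allowed, with the arm still holding the drill plate pressed down. No verdict was reported.

**What I did:**
- **Size slide:** I pulled it out by its red grip until it hit the end stop. The pull force jumped to about 13 N.
- **Riding on the pin:** I took the plate by its handle and lowered it between the cheeks, with its socket about 12 mm beyond the pin.
- **Dropping over the pin:** I slid it towards the robot until it dropped, then pressed it down against the runners.
- **Final set:** I eased the press and pulled the plate back until it stopped firmly, to make sure the slide was at its end stop. Then I pressed it flush again.

**Last checks:**
- **Flush:** the plate stopped firmly at the same height on both presses, with about 24 N downward and almost no sideways force.
- **Level and still:** the tool was about 0.006 rad off vertical and the arm was at rest. The last picture, taken before the final pull-back, showed the plate parallel to the jig between the cheeks.

**What did not quite agree:**
- **Pin height:** the contact on the pin tip came about 13.3 mm above flush, where 12 mm was expected. That is still inside the allowed band. The moment reading then was also not clear proof of contact at the pin.
- **Slide position:** after the first press, the picture hinted the slide might be about 1 mm in from its stop. The final pull-back moved the plate about 2.4 mm before it stopped.

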